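# Reset the concentric trim and range knobs of a bench calibrator

### The arm

A 6-joint arm with a two-finger parallel gripper is mounted at the origin on a cart in front of the work surface, level with it; the furniture and walls round the work are solid. World frame = base frame: x ahead of the robot, y to its left, z up, the work surface at z = 0. Lengths are in m, angles in rad, forces in N, time in s.
With the tool pointing down it reaches from about 0.4 to 0.825 m from the base axis. Payload 7 kg.
Tool frame: the origin (TCP) lies midway between the tips of the shut fingers; the grasp point (between the pads) lies hold_point_z behind it (hold_point_z is the distance from the TCP to the grasp point, in m); z points along the fingers, y is the direction in which the jaws open and shut (so a half turn about z gives the same grasp; the last joint's range is limited). The gripper opens to 88 mm and grips with 3 to 60 N. Pads are 19 mm wide; open, the fingers measure 130 mm over their backs; the gripper's body (78 mm by 193 mm) begins 47 mm behind the grasp point.
Start: joints at [-0.819, 0.359, 0.012, 0, -1.224, -0.288], TCP at [0.302, -0.604, 0.227] pointing down, gripper open.
Joint ranges: [-3.07, 3.07], [-1.43, 2.12], [-1.02, 1.25], [-3.03, 1.67], [-3.05, -0], [-3.03, 3.03]. Speed limits (rad/s): [2.39, 2.39, 3.01, 3.14, 3.14, 3.14].

### API

Orientations are given as [roll, pitch, yaw] about the fixed x, y, z axes, in that order (R = Rz(yaw) Ry(pitch) Rx(roll)).
In Python, from station import * gives the robot as it stands. The module is installed in compiled form; this text tells all that it offers.
- The arm moves only by the tool arm_command, never from a script. Its arguments are lists of equal length, an entry for each row: "fingers": the closure, from -1 (fully open) to 1 (shut); "dp": the shift along the world's x, y, z in m, a list of three; "roll": the turn about the world's z in rad. In form: {"fingers": [fingers, ...], "dp": [[x, y, z], ...], "roll": [roll, ...]}. A call has 1 to 8 rows; each row shifts and turns the pose as measured when the row begins; what a row does not reach is not made up. A row lasts 1/10 s, in which the tool goes at most 50 mm and 8.59 degrees, less where a joint would pass 70% of its speed; a pose out of reach is approached as far as the arm can. A call is refused whole if a number of a shift passes 0.05 or a number of a turn 0.15, either way. A call with a gripper value outside its range is refused whole. The fingers move at their own pace and stop on an object; "newtons" is the grip in N (left out, the last holds). Time passes only in rows, so rows that do not move let the fingers close. It gives the time, the measured TCP pose, the force and the opening at its end, in the units of the state.
- get_state(): the state, without advancing time (a new reading comes with each control period).
- grab_frame(name): name is "scene" or "side" or "wrist"; returns the picture (480x640x3 uint8, blue, green, red); there is no depth.
- calibration(name): a dict with "fx", "fy", "cx", "cy" (pixels), "k1" (the pictures are not rectified: a ray, as slopes to the right and down, at radius r is drawn at 1 + k1 r^2 times it, then the intrinsics apply), "R" (3x3) and "t" (3): a world point X has camera coordinates R X + t; the wrist camera has in their place "hand_eye" (4x4, takes a point from camera to tool coordinates, whose origin is the TCP and whose axes are the flange's). Camera axes: x right, y down, z forward; pixel columns grow to the right and rows downward; lengths in m; the calibration is good to about 2 mm. A picture is of the moment at which its call begins: read the wrist's pose just before it. calibration takes no time and is no camera call.
- job_done(): hands the job in, once; it reports no verdict.
The state is a dict: "t": time; "q": joint angles; "qd": joint speeds; "joint_efforts": joint torques, N m; "eef_pos": TCP position; "ee_rot": TCP orientation; "force": force on the tool from outside, world axes, zero at the start; "moment": the same for the moment, N m; "width": finger opening in m.
Only numpy, scipy, OpenCV 4.12 (cv2) and the standard library are available. Lean on these libraries where they do the work, as an engineer would, in place of code of your own. Each camera call takes 0.05 s, during which the arm holds its last target.

### The job

Get the calibrator ready for use with its concentric knob pair. First turn the small inner knob clockwise until it comes up against its end stop, without forcing it there and without moving the large outer knob; then turn the outer knob clockwise until its white line points at the orange marker, without moving the inner knob off its stop. Leave the spool, screwdriver and remote control where they are, and let go of the knobs.

Things in the scene. Friction and masses are not known exactly. Their poses are not given: they have to be found in the camera images.
- console: grey bench calibrator with a dark control panel that slopes up and away from the robot side, fixed to the bench; 180 deep (x), 220 wide (y), 131 high. Origin: centre of its underside; x axis: from its low front edge to its high back, z up. The panel (159 along the slope) rises from 40 high at the front to 131 high and its outward normal leans 35 degrees from vertical towards the console's -x. Display, keys and sockets on the left half are flat (under 6 mm)
- collar: fixed steel collar (28 diameter) in the middle of the knob pair, on the right half of the panel (console frame x -25, y -42, z 85.5). Origin: on the panel's surface, on the knobs' common axis; z axis: along that axis, out of the panel; x axis: up the slope. Nothing stands higher than 6 mm over the panel within 60 mm of the axis, except the two knobs
- trim_knob (a joint): rotation of the inner knob (bright aluminium, fluted, 34 diameter, red line on top): it reaches from 41 to 63 mm above the panel along the axis, with a 14 diameter spindle below it. Value 0 when the red line points up the slope, growing clockwise as seen looking at the panel; the end stops are at 0 and, clockwise, at 2.6 rad. It stays where it is left (friction about 0.06 N m)
- stop_mount (a joint): twist of the springy mount that carries the inner knob's shaft (out of sight, inside the collar; same axis and sense as the inner knob, whose value is measured relative to it): 0 unloaded, 1.2 N m per rad. It reads about 0.05 rad while the inner knob is being turned clockwise; once the knob is on its stop, any further turning goes into this twist (felt as a moment on the tool), and the stop counts as forced at 0.3 rad (0.36 N m)
- range_knob (a joint): rotation of the outer knob (black, fluted, 60 diameter, white line on its top and rim): it reaches from 10 to 34 mm above the panel along the axis. Value 0 when the white line points up the slope, growing clockwise as seen looking at the panel; it can go from -2.7 to 2.7 rad and stays where it is left (friction about 0.08 N m). The two knobs turn independently
- range_line (a point): point on the outer knob's white line, on its top face, 25 mm from the axis and 34 mm above the panel; turns with the outer knob
- marker_aim (a point): where that point lies when the outer knob's line points at the orange marker: 25 mm from the axis and 34 mm above the panel, on the radius of the orange marker. The marker is a flat orange arrow on the panel just outside the outer knob (36 to 50 mm from the axis, 3 mm high), at a different place round the knob each time; it does not move and cannot be felt
- solder_spool: spool of solder wire, 86x59x46, standing on the bench in front of the console, to the left; bystander. Origin: centre of its underside
- screwdriver: screwdriver with a yellow handle, 185 long, 26 thick, lying at the right of the console; bystander. Origin: centre of its underside
- remote: light remote control, 132x52x22, lying in front of the console; bystander. Origin: centre of its underside

How it is judged:
On the way:
1. the inner knob is at its clockwise end stop while the outer knob is still as it was found (value of joint trim_knob above 2.5 rad and distance of range_line from where it was at the start of the episode below 0.004 m), for 0.2 s.
At the end, for the whole second after the job is handed in: The inner knob rests at its clockwise end stop (at least 2.48 of 2.6 rad), the outer knob's white line rests at the orange marker (within 4 mm at 25 mm radius, about 9 degrees), and spool, screwdriver and remote are within 20 mm of where they stood (value of joint trim_knob above 2.48 rad and distance between range_line and marker_aim below 0.004 m and velocity of joint range_knob between -0.05 and 0.05 rad/s and velocity of joint trim_knob between -0.05 and 0.05 rad/s and distance of each of solder_spool, screwdriver, remote from where it was at the start of the episode below 0.02 m); the robot touches nothing.
It fails at once if the inner knob is forced against an end stop (its mount twisted by over 0.3 rad, 0.36 N m) (value of joint stop_mount above 0.3 rad or value of joint stop_mount below -0.3 rad).
It fails at once if the outer knob is turned (over 4 mm at 25 mm radius) while the inner knob is not at its stop (distance of range_line from where it was at the start of the episode above 0.004 m and value of joint trim_knob below 2.48 rad).
It fails at once if a bystander is pushed more than 20 mm (distance of any of solder_spool, screwdriver, remote from where it was at the start of the episode above 0.02 m).
It also fails if it takes over 61 s, if anything falls off the work surface, if the arm or the gripper's body presses on something with over 40 N, if the wrist force passes 120 N, or if a joint passes its speed limit or range.

## Working session

There is one attempt and no reset: what is moved stays moved. The work goes in short steps, Python scripts to look and compute and a tool call to move; the robot and the scene stay as the last step left them, time stands still between calls to the robot, and variables do not carry over. Pictures are saved under pics/ and viewed, and the job is handed in when it is done.

Besides the shell and the picture viewer there is one more tool, called after "Call:" as a command line: name --pt "numbers of a row" for each row, then --argument value for the rest. arm_command: Moves the arm, as the interface text tells. Its arguments: {"type":"object","properties":{"fingers":{"type":"array"},"dp":{"type":"array"},"roll":{"type":"array"},"newtons":{"type":"number"}},"required":["fingers","dp","roll"]}

```bash
mkdir -p pics
cat > h.py <<'E'
from station import *
import numpy as np, cv2
from scipy.spatial.transform import Rotation as Ro
def save(n,f):
    im=grab_frame(n); cv2.imwrite('pics/'+f,im); return im
E
python3 - <<'E'
from h import *
s=get_state()
for k,v in s.items(): print(k,np.round(v,4) if not isinstance(v,str) else v)
try: print(hold_point_z)
except Exception as e: print(e)
for n in("scene","side","wrist"):
    print(n,calibration(n)); save(n,n+'0.png')
E
```

```text
t 0.0
q [-8.1890e-01  3.5940e-01  1.1100e-02 -4.0000e-04 -1.2241e+00 -2.8810e-01]
qd [-0.0018  0.0013  0.0006 -0.0012 -0.0016 -0.0009]
joint_efforts [ 7.00000e-04 -5.82716e+01  2.93058e+01  6.99700e+00  7.00000e-03
 -2.00000e-04]
eef_pos [ 0.3017 -0.6033  0.2256]
ee_rot [ 3.1400e+00 -1.0000e-04 -2.6779e+00]
force [-0.225   0.4074  0.327 ]
moment [-0.0128 -0.0046 -0.0352]
width 0.0874
0.0188
scene {'fx': 583.8691899097158, 'fy': 583.8691899097158, 'cx': 327.102682482306, 'cy': 246.4867711738107, 'k1': -0.09227038621450229, 'R': array([[-0.67126261, -0.7411626 , -0.00919229],
       [-0.4294501 ,  0.39899626, -0.81016949],
       [ 0.60413501, -0.53988886, -0.58612362]]), 't': array([0.38569125, 0.31071775, 0.84553243])}
side {'fx': 479.8415057890251, 'fy': 479.8415057890251, 'cx': 314.5186432264435, 'cy': 238.32960567410453, 'k1': -0.11977115091535534, 'R': array([[ 0.82680699, -0.56240777,  0.00936504],
       [-0.20789095, -0.32101046, -0.92397708],
       [ 0.52265816,  0.7620038 , -0.38233318]]), 't': array([-0.42336004,  0.20550107,  0.60650115])}
wrist {'fx': 336.3922168838447, 'fy': 336.3922168838447, 'cx': 321.4575637006764, 'cy': 238.16599309060624, 'k1': 0.02109222803356482, 'hand_eye': array([[ 8.10719265e-04, -9.63567654e-01, -2.67463490e-01,
         7.18649908e-02],
       [ 9.99999569e-01,  6.60026006e-04,  6.53319842e-04,
         1.13543790e-03],
       [-4.52985009e-04, -2.67463904e-01,  9.63567774e-01,
        -1.57880639e-01],
       [ 0.00000000e+00,  0.00000000e+00,  0.00000000e+00,
         1.00000000e+00]])}
```

View pics/scene0.png

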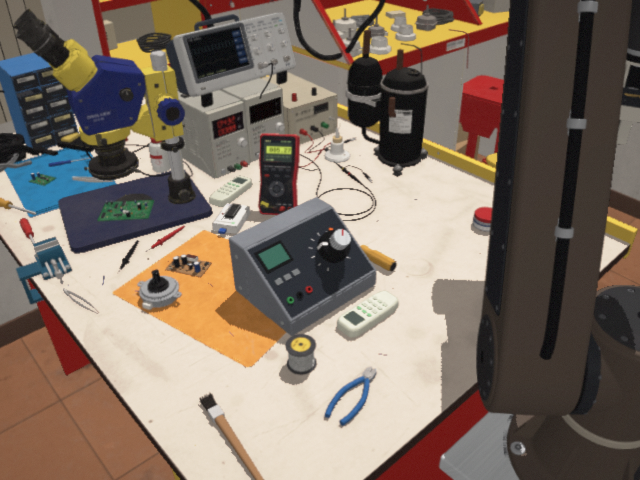

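View pics/side0.png

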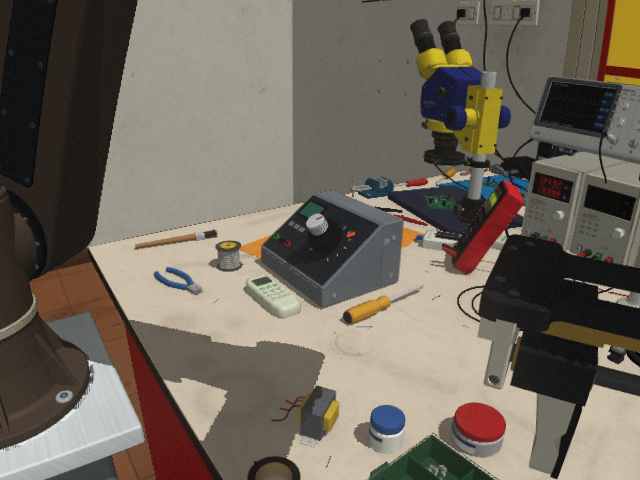

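View pics/wrist0.png

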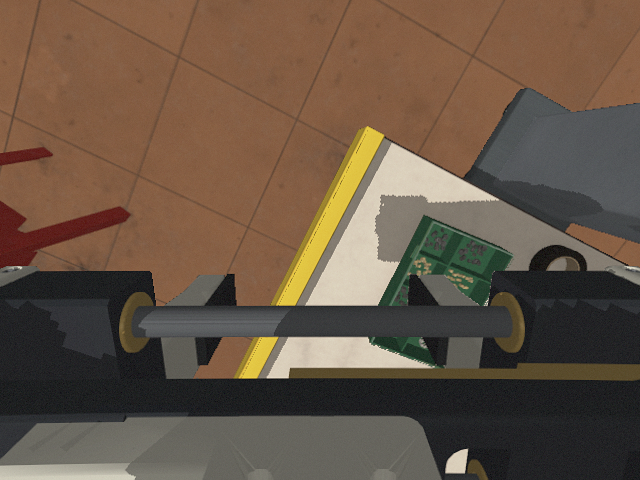

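Run:
```python
import cv2
a=cv2.imread('pics/scene0.png')[190:340,220:410]; cv2.imwrite('pics/sc_z.png',cv2.resize(a,None,fx=4,fy=4,interpolation=cv2.INTER_CUBIC))
a=cv2.imread('pics/side0.png')[180:310,250:410]; cv2.imwrite('pics/si_z.png',cv2.resize(a,None,fx=4.5,fy=4.5,interpolation=cv2.INTER_CUBIC))
```

```text
(no output)
```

View pics/sc_z.png

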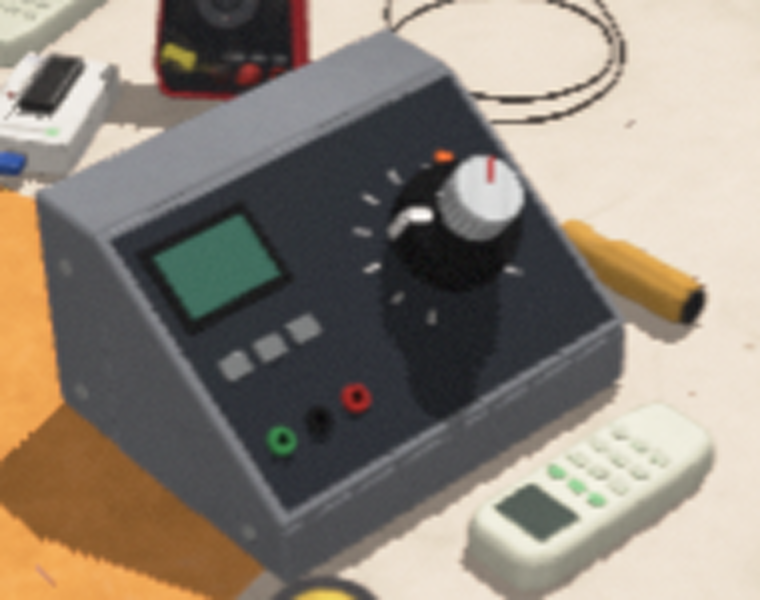

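View pics/si_z.png

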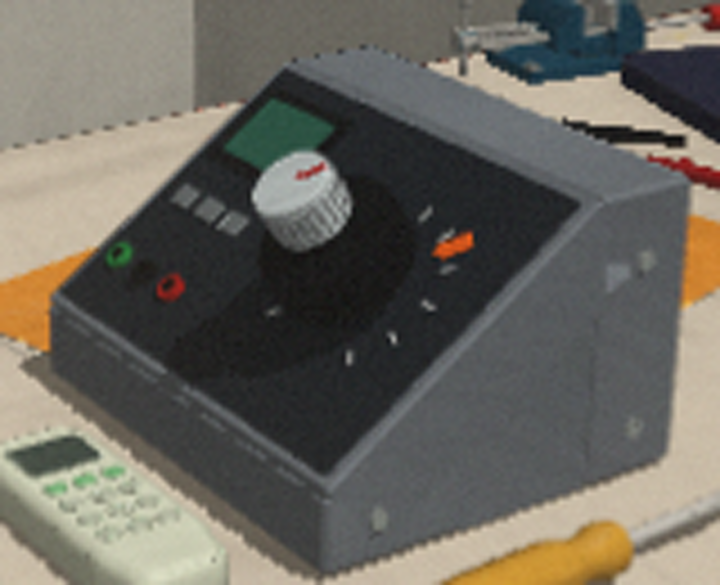

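```bash
cat >> h.py <<'E'
def ray(n,uv,state=None):
    c=calibration(n)
    K=np.array([[c['fx'],0,c['cx']],[0,c['fy'],c['cy']],[0,0,1]])
    p=cv2.undistortPoints(np.array([[uv]],float),K,np.array([c['k1'],0,0,0.]))[0,0]
    d=np.array([p[0],p[1],1])
    if n=='wrist':
        R=Ro.from_euler('xyz',state['ee_rot']).as_matrix(); H=c['hand_eye']
        o=R@H[:3,3]+state['eef_pos']; return o,R@H[:3,:3]@d
    return -c['R'].T@c['t'], c['R'].T@d
def plane(n,uv,z,state=None):
    o,d=ray(n,uv,state); return o+d*(z-o[2])/d[2]
def pplane(n,uv,P,N,state=None):
    o,d=ray(n,uv,state); return o+d*((P-o)@N)/(d@N)
def tri(r1,r2):
    (o1,d1),(o2,d2)=r1,r2
    d1=d1/np.linalg.norm(d1);d2=d2/np.linalg.norm(d2)
    A=np.stack([d1,-d2],1); s=np.linalg.lstsq(A,o2-o1,rcond=None)[0]
    a=o1+s[0]*d1;b=o2+s[1]*d2
    return (a+b)/2,np.linalg.norm(a-b)
E
python3 - <<'E'
from h import *
M=np.array([[-90,110,40],[-90,-110,40],[40,110,131],[40,-110,131]])/1e3
pts={'scene':[(291.2,320.5),(375.5,270.5),(247.5,250),(332.5,208.8)],'side':[(262.2,245.6),(322.9,288.9),(314.4,195.1),(384.4,223.8)]}
W=[]
for i in range(4):
    a=[plane(n,pts[n][i],M[i,2]) for n in pts]
    t,e=tri(ray('scene',pts['scene'][i]),ray('side',pts['side'][i]))
    print(np.round(a,4).tolist(),np.round(t,4),round(e,4)); W+= [(M[i],x) for x in a]
m=np.array([w[0] for w in W])[:,:2]; x=np.array([w[1] for w in W])[:,:2]
a=m-m.mean(0);b=x-x.mean(0)
yaw=np.arctan2((a[:,0]*b[:,1]-a[:,1]*b[:,0]).sum(),(a*b).sum())
R=np.array([[np.cos(yaw),-np.sin(yaw)],[np.sin(yaw),np.cos(yaw)]])
t=x.mean(0)-R@m.mean(0); print('yaw',yaw,'t',t); print((x-m@R.T-t)*1e3)
R3=Ro.from_euler('z',yaw).as_matrix(); T=np.array([*t,0])
print('collar',R3@[-.025,-.042,.0855]+T)
# knob top centre (63 mm)
n=R3@[-np.sin(np.radians(35)),0,np.cos(np.radians(35))]
P=R3@[-.025,-.042,.0855]+T+n*.063
print('knobtop',P)
for nm in pts:
    c=calibration(nm); q=cv2.projectPoints(P[None],cv2.Rodrigues(c['R'])[0],c['t'],np.array([[c['fx'],0,c['cx']],[0,c['fy'],c['cy']],[0,0,1]]),np.array([c['k1'],0,0,0.]))[0].ravel(); print(nm,q)
s=get_state(); print(s['t'])
E
```

```text
[[0.4917, 0.1604, 0.04], [0.4924, 0.1603, 0.04]] [0.4922 0.1602 0.0399] 0.0005
[[0.4899, -0.052, 0.04], [0.49, -0.0567, 0.04]] [ 0.4918 -0.054   0.0381] 0.0004
[[0.6101, 0.1598, 0.131], [0.6092, 0.1455, 0.131]] [0.6162 0.1562 0.1266] 0.0011
[[0.6079, -0.0463, 0.131], [0.6184, -0.0584, 0.131]] [ 0.619  -0.0549  0.1265] 0.0075
yaw -0.0035250645941733265 t [0.57620712 0.05147823]
[[  5.12011423  -1.42015105]
 [  5.8126703   -1.53272345]
 [  4.03586422   6.1547654 ]
 [  4.22101878   1.51680229]
 [ -6.45240844  -1.49690197]
 [ -7.38028385 -15.86663265]
 [ -7.89119333  12.34427243]
 [  2.53421808   0.30056901]]
collar [0.55105922 0.00956662 0.0855    ]
knobtop [0.51492413 0.00969399 0.13710658]
scene [344.32591705 236.87775235]
side [313.48753251 220.22609452]
0.15
```

Call:
arm_command --fingers '[-1,-1,-1,-1,-1,-1,-1,-1]' --pt "0 0.03 0.02" --pt "0.01 0.045 0.01" --pt "0.015 0.045 0.01" --pt "0.015 0.045 0.01" --pt "0.015 0.045 0.01" --pt "0.015 0.045 0.005" --pt "0.015 0.045 0" --pt "0.015 0.045 0" --roll '[0,-0.035,-0.035,-0.035,-0.035,-0.035,-0.035,-0.035]'

```text
t: 0.95
eef_pos: [0.3999, -0.2497, 0.2875]
ee_rot: [3.132, -0.001, -2.941]
force: [1.4, -0.4, -0.1]
width: 0.0874
```

Call:
arm_command --fingers '[-1,-1,-1,-1,-1,-1,-1,-1]' --pt "0.02 0.045 0" --pt "0.02 0.045 0" --pt "0.025 0.04 0" --pt "0.025 0.04 0" --pt "0.025 0.04 0" --pt "0.015 0.035 0" --pt "0.01 0.02 0" --pt "0 0 0" --roll '[-0.03,-0.03,-0.03,-0.03,-0.03,-0.03,-0.02,0]'

```text
t: 1.75
eef_pos: [0.5421, 0.0313, 0.2879]
ee_rot: [3.132, 0.002, 3.139]
force: [-0.4, -0.1, -0.4]
width: 0.0875
```

Run:
```python
from h import *
import json
s=get_state(); print(s['t'],s['eef_pos'],s['ee_rot'],s['q'],s['force'],s['moment'])
json.dump({k:np.array(s[k]).tolist() for k in('eef_pos','ee_rot')},open('w1.json','w'))
im=save('wrist','w1.png');
```

```text
1.75 [0.54205538 0.03134674 0.2879451 ] [3.13193094e+00 1.68964003e-03 3.13865315e+00] [ 0.41272876  0.1039082  -0.17946432 -0.00850912 -1.28198644 -1.98405509] [-0.3537386  -0.08040773 -0.36834889] [-0.11150922  0.0576769   0.01704867]
```

View pics/w1.png

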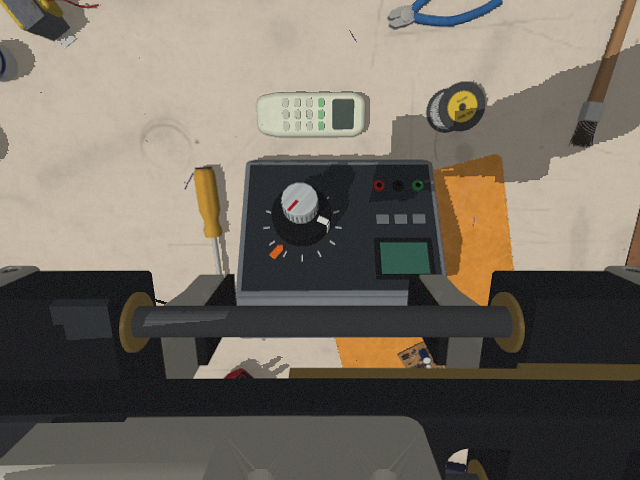

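Run:
```python
import cv2
a=cv2.imread('pics/w1.png')[145:310,230:450]; cv2.imwrite('pics/w1z.png',cv2.resize(a,None,fx=3.5,fy=3.5,interpolation=cv2.INTER_CUBIC))
a=cv2.imread('pics/w1.png')[170:270,250:350]; cv2.imwrite('pics/w1zz.png',cv2.resize(a,None,fx=6,fy=6,interpolation=cv2.INTER_CUBIC))
```

```text
(no output)
```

View pics/w1z.png

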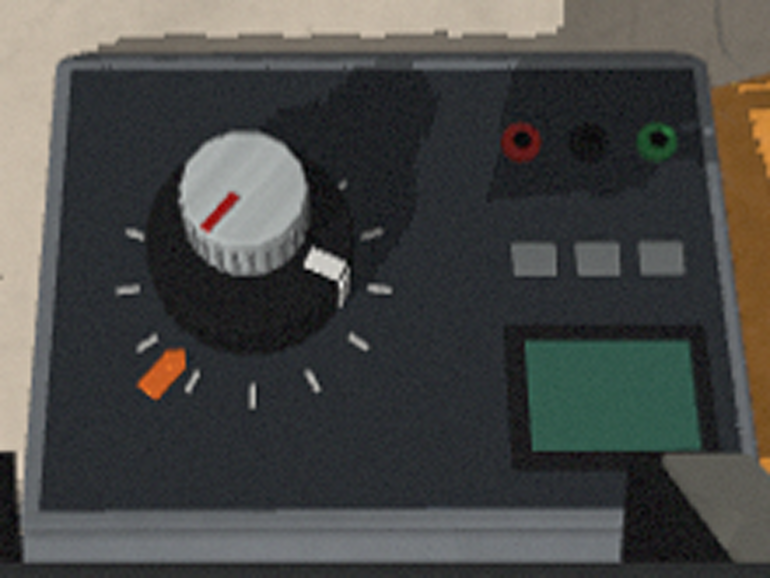

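View pics/w1zz.png

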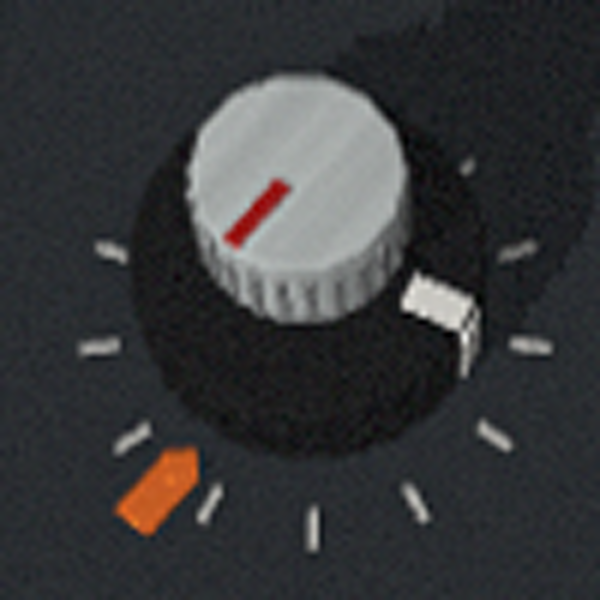

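Run:
```python
from h import *
import json
w=json.load(open('w1.json')); w['eef_pos']=np.array(w['eef_pos'])
rw=ray('wrist',(299.4,197.9),w); rs=ray('scene',(342.4,237.6)); ri=ray('side',(315.9,220.3))
print(tri(rw,rs),tri(rw,ri),tri(rs,ri))
def f(x,y,k=3.5,ox=230,oy=145): return ((x+.5)/k-.5+ox,(y+.5)/k-.5+oy)
for p,z in [((62,64),.040),((706,62),.040),((38,513),.131),((30,513),.131)]:
    print(p,plane('wrist',f(*p),z,w))
th=np.radians(35)
n=np.array([-np.sin(th),0,np.cos(th)]);u=np.array([np.cos(th),0,np.sin(th)])
g=lambda x,y:f(x,y,6,250,170)
top=plane('wrist',(299.4,197.9),.137,w); 
for c in [top, tri(rw,rs)[0]]:
    base=c-.063*n
    print('collar',base)
    def ang(px,h):
        X=pplane('wrist',g(*px),base+h*n,n,w)-base
        return np.hypot(X@u,X[1]),np.arctan2(-X[1],X@u)
    print('red',ang((235,240),.063),ang((285,185),.063))
    print('white',ang((468,310),.034),ang((408,285),.034))
    print('marker',ang((133,522),.003),ang((190,455),.003)); print('tick0',ang((313,510),.002),ang((313,548),.002),ang((80,348),.002),ang((550,347),.002))
```

```text
(array([0.51674518, 0.01344907, 0.13639918]), np.float64(0.0009076273919162414)) (array([0.51926265, 0.01250789, 0.13484492]), np.float64(0.004473380496336146)) (array([0.51976048, 0.01054491, 0.1347363 ]), np.float64(0.002326516468268208))
(62, 64) [ 0.49055718 -0.05184057  0.04      ]
(706, 62) [0.49057815 0.16463413 0.04      ]
(38, 513) [ 0.61257643 -0.04793052  0.131     ]
(30, 513) [ 0.61255694 -0.05023041  0.131     ]
collar [0.55312172 0.01379199 0.08539342]
red (np.float64(0.015092877927542598), np.float64(0.6818568703556954)) (np.float64(0.003297003122561846), np.float64(0.6868534062628271))
white (np.float64(0.02887833164791906), np.float64(-1.1632109002064344)) (np.float64(0.017993704841345222), np.float64(-1.1759535367452751))
marker (np.float64(0.04993254099987555), np.float64(0.6892338637861077)) (np.float64(0.03437103675462763), np.float64(0.7018896657615343))
tick0 (np.float64(0.03622590090420589), np.float64(0.009619415336289686)) (np.float64(0.043153667326197416), np.float64(0.006135555993988139)) (np.float64(0.04317025755767573), np.float64(1.44433341444834)) (np.float64(0.04261342034747357), np.float64(-1.437816393131788))
collar [0.55288049 0.01344907 0.0847926 ]
red (np.float64(0.015202809427420595), np.float64(0.6502056977289142)) (np.float64(0.0034161252689244954), np.float64(0.5454284728924503))
white (np.float64(0.029361178468712282), np.float64(-1.1555594072770086)) (np.float64(0.018461774281129925), np.float64(-1.1634757046978668))
marker (np.float64(0.050088003119549626), np.float64(0.6791665683858554)) (np.float64(0.03450508863709037), np.float64(0.6872397111757916))
tick0 (np.float64(0.03666082754045362), np.float64(0.0006507995903597259)) (np.float64(0.04359667637416825), np.float64(-0.0013745198386877927)) (np.float64(0.04294520224177811), np.float64(1.4341614453205793)) (np.float64(0.04303406157560014), np.float64(-1.42962699473705))
```

Call:
arm_command --fingers '[-1,-1,-1,-1,-1,-1]' --pt "-0.005 -0.004 -0.02" --pt "-0.005 -0.004 -0.02" --pt "-0.005 -0.004 -0.02" --pt "-0.004 -0.003 -0.02" --pt "-0.003 -0.003 -0.02" --pt "0 0 0" --roll '[0.12,0.12,0.12,0.12,0.12,0]'

```text
t: 2.4
eef_pos: [0.5156, 0.007, 0.1855]
ee_rot: [3.13, 0.003, -2.522]
force: [0.3, -0.5, 0.1]
width: 0.0879
```

Call:
arm_command --fingers '[-0.4,-0.2,-0.2,-0.2,-0.2]' --pt "0.0025 0.004 -0.02" --pt "0.002 0.0025 -0.018" --pt "0 0 -0.012" --pt "0 0 -0.004" --pt "0 0 0" --roll '[0,0,0,0,0]'

```text
t: 2.9
eef_pos: [0.5218, 0.0111, 0.1348]
ee_rot: [3.133, 0.007, -2.538]
force: [-0.3, -0.3, 0.1]
width: 0.0548
```

Call:
arm_command --fingers '[-0.2,-0.2]' --pt "-0.0015 0.0025 -0.006" --pt "0 0 0" --roll '[0,0]'

```text
t: 3.1
eef_pos: [0.5209, 0.0137, 0.1298]
ee_rot: [3.134, 0.009, -2.54]
force: [0.0, -1.0, -0.2]
width: 0.0527
```

```bash
cat > look.py <<'E'
from h import *
import sys
t=sys.argv[1]
s=get_state(); print(s['t'],np.round(s['eef_pos'],4),np.round(s['ee_rot'],3),s['force'].round(2) if hasattr(s['force'],'round') else s['force'],np.round(s['moment'],3),s['width'])
a=grab_frame('scene')[195:275,300:400]; b=grab_frame('side')[180:270,265:365]
c=np.hstack([cv2.resize(a,(400,320),interpolation=cv2.INTER_CUBIC),cv2.resize(b,(356,320),interpolation=cv2.INTER_CUBIC)])
cv2.imwrite(f'pics/{t}.png',c)
E
python3 look.py l1
```

```text
3.1 [0.5209 0.0137 0.1298] [ 3.134  0.009 -2.54 ] [ 0.01 -1.05 -0.21] [-0.082  0.077 -0.025] 0.05268524852461349
```

View pics/l1.png

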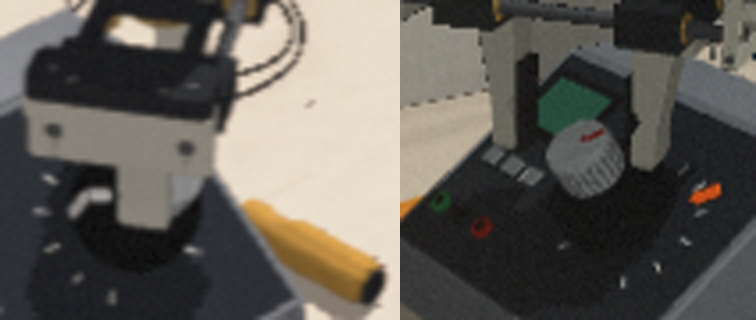

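Call:
arm_command --fingers '[0.5,1,1,1]' --pt "0 0 0" --pt "0 0 0" --pt "0 0 0" --pt "0 0 0" --roll '[0,0,0,0]' --newtons 8

```text
t: 3.6
eef_pos: [0.5226, 0.0134, 0.1316]
ee_rot: [3.136, 0.012, -2.538]
force: [2.1, -3.2, -2.2]
width: 0.0344
```

```bash
python3 look.py l2
```

```text
3.6 [0.5226 0.0134 0.1316] [ 3.136  0.012 -2.538] [ 2.14 -3.23 -2.18] [-1.032 -0.705  0.014] 0.03442954661604325
```

View pics/l2.png

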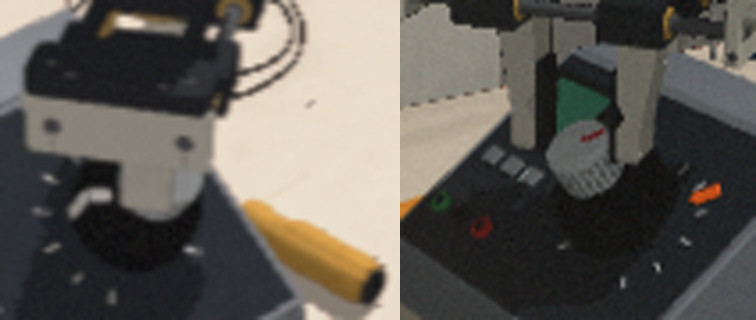

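Call:
arm_command --fingers '[1,1,1]' --pt "0 0 0" --pt "0 0 0" --pt "0 0 0" --roll '[-0.1,-0.1,-0.1]'

```text
t: 4.0
eef_pos: [0.5226, 0.0134, 0.1319]
ee_rot: [3.136, 0.012, -2.847]
force: [0.4, -1.5, 0.4]
width: 0.0338
```

```bash
cat >> look.py <<'E'
F=np.array(s['force']);M=np.array(s['moment'])-np.cross([0,0,-.32],F); th=np.radians(35)
print('M grip',M.round(3),'axis',M@[-np.sin(th),0,np.cos(th)])
E
python3 look.py l3
```

```text
4.0 [0.5226 0.0134 0.1319] [ 3.136  0.012 -2.847] [ 0.37 -1.5   0.44] [-0.528 -0.246  0.13 ] 0.033842721199829444
M grip [-0.05  -0.126  0.13 ] axis 0.13521524030304655
```

View pics/l3.png

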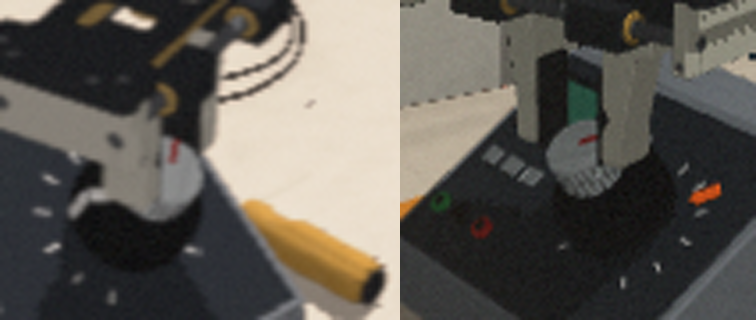

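```bash
cat > red.py <<'E'
from h import *
import sys
th=np.radians(35); n=np.array([-np.sin(th),0,np.cos(th)]);u=np.array([np.cos(th),0,np.sin(th)])
base=np.array([.553,.0135,.0853])
def line(nm,box,kind,h,state=None,im=None):
    im=grab_frame(nm) if im is None else im
    x0,x1,y0,y1=box; a=im[y0:y1,x0:x1].astype(int); B,G,R=a[...,0],a[...,1],a[...,2]
    if kind=='red': w=np.clip(R-np.maximum(G,B)-45,0,None)
    else: w=np.clip(a.min(-1)-120,0,None)
    ys,xs=np.nonzero(w)
    if len(xs)<4: return None
    P=np.array([pplane(nm,(x+x0,y+y0),base+h*n,n,state)-base for x,y in zip(xs,ys)])
    uv=np.c_[P@u,-P[:,1]]; W=w[ys,xs].astype(float)
    m=(uv*W[:,None]).sum(0)/W.sum(); C=((uv-m)*W[:,None]).T@(uv-m); d=np.linalg.eigh(C)[1][:,1]
    return len(xs),np.round(m*1e3,1),'centroid ang',round(np.arctan2(m[1],m[0]),3),'line ang',round(np.arctan2(d[1],d[0]),3)
if __name__=='__main__':
    print('scene',line('scene',(320,365,222,260),'red',.063)); print('side',line('side',(300,335,205,245),'red',.063))
E
python3 - <<'E'
from red import *
for f,nm,b in(('scene0','scene',(320,365,222,260)),('side0','side',(300,335,205,245))): print(nm,line(nm,b,'red',.063,None,cv2.imread(f'pics/{f}.png')))
E
python3 red.py
```

```text
scene (35, array([13.3, -0.5]), 'centroid ang', np.float64(-0.037), 'line ang', np.float64(2.542))
side (10, array([7.9, 7.3]), 'centroid ang', np.float64(0.749), 'line ang', np.float64(-2.485))
scene (17, array([-18.4,  20.1]), 'centroid ang', np.float64(2.312), 'line ang', np.float64(2.733))
side (4, array([4.7, 6.8]), 'centroid ang', np.float64(0.965), 'line ang', np.float64(0.813))
```

```bash
sed -i 's/(320,365,222,260)/(336,358,222,246)/' red.py
python3 - <<'E'
from red import *
for f,nm,b in(('scene0','scene',(336,358,222,246)),): print(nm,line(nm,b,'red',.063,None,cv2.imread(f'pics/{f}.png')))
E
python3 red.py
```

```text
scene (12, array([9.4, 7.4]), 'centroid ang', np.float64(0.665), 'line ang', np.float64(-2.409))
scene (6, array([8.4, 9. ]), 'centroid ang', np.float64(0.824), 'line ang', np.float64(0.807))
side (4, array([4.8, 6.7]), 'centroid ang', np.float64(0.948), 'line ang', np.float64(-2.37))
```

Call:
arm_command --fingers '[1,1,1,1,1,1,1]' --pt "0 0 0" --pt "0 0 0" --pt "0 0 0" --pt "0 0 0" --pt "0 0 0" --pt "0 0 0" --pt "0 0 0" --roll '[-0.1,-0.1,-0.1,-0.1,-0.1,-0.1,0]'

```text
t: 5.0
eef_pos: [0.5232, 0.0122, 0.1317]
ee_rot: [3.137, 0.013, 2.833]
force: [0.3, -1.8, 1.3]
width: 0.0336
```

```bash
python3 look.py l4; python3 red.py
```

```text
5.0 [0.5232 0.0122 0.1317] [3.137 0.013 2.833] [ 0.33 -1.81  1.26] [-0.972 -0.296  0.113] 0.03364366041263924
M grip [-0.393 -0.19   0.113] axis 0.31741477111082206
scene (5, array([ 5.4, 10.9]), 'centroid ang', np.float64(1.11), 'line ang', np.float64(1.172))
side None
```

View pics/l4.png

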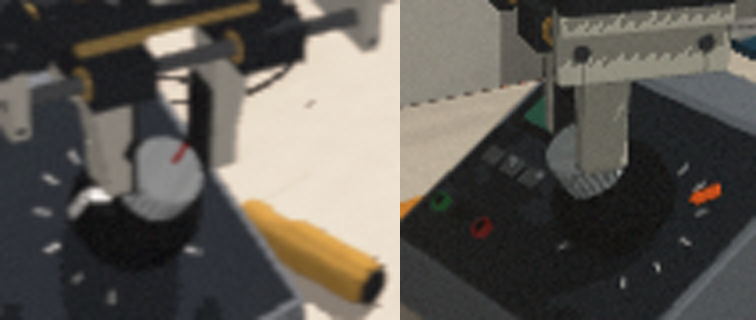

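Call:
arm_command --fingers '[1,1,1,1]' --pt "0 0 0" --pt "0 0 0" --pt "0 0 0" --pt "0 0 0" --roll '[-0.1,-0.1,-0.05,0]'

```text
t: 5.6
eef_pos: [0.5227, 0.0122, 0.132]
ee_rot: [3.138, 0.012, 2.585]
force: [-0.3, -3.1, 1.3]
width: 0.0338
```

```bash
python3 look.py l5; python3 red.py
```

```text
5.6 [0.5227 0.0122 0.132 ] [3.138 0.012 2.585] [-0.29 -3.07  1.27] [-0.992 -0.082  0.18 ] 0.03380981352447896
M grip [-0.009 -0.174  0.18 ] axis 0.1525950538621524
scene (7, array([ 3.6, 10.3]), 'centroid ang', np.float64(1.238), 'line ang', np.float64(1.287))
side None
```

Call:
arm_command --fingers '[0,-0.25,-0.25]' --pt "0 0 0" --pt "0 0 0" --pt "0 0 0" --roll '[0,0,0]'

```text
t: 6.1
eef_pos: [0.5227, 0.0129, 0.1314]
ee_rot: [3.137, 0.011, 2.587]
force: [1.0, 1.0, -0.5]
width: 0.0517
```

```bash
python3 look.py l6; python3 red.py
```

```text
6.1 [0.5227 0.0129 0.1314] [3.137 0.011 2.587] [ 1.01  1.   -0.5 ] [-0.052 -0.019 -0.01 ] 0.051688494275565655
M grip [-0.371  0.303 -0.01 ] axis 0.20444948610028474
scene (6, array([ 4.1, 10.4]), 'centroid ang', np.float64(1.199), 'line ang', np.float64(1.223))
side None
```

View pics/l6.png

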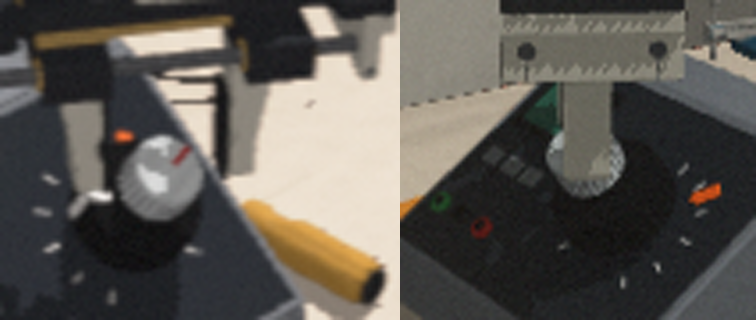

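Call:
arm_command --fingers '[-0.3,-0.3,-0.3,-0.3,-0.3,-0.3,-0.3,-0.3]' --pt "0 0 0.002" --pt "0 0 0" --pt "0 0 0" --pt "0 0 0" --pt "0 0 0" --pt "0 0 0" --pt "0 0 0" --pt "0 0 0" --roll '[0.145,0.145,0.145,0.145,0.145,0.145,0.145,0.1]'

```text
t: 7.1
eef_pos: [0.5227, 0.0135, 0.1334]
ee_rot: [3.136, 0.012, -2.543]
force: [1.1, 0.5, -0.2]
width: 0.0569
```

Call:
arm_command --fingers '[-0.3]' --pt "0 0 0" --roll '[0]'

```text
t: 7.2
eef_pos: [0.5228, 0.0135, 0.1334]
ee_rot: [3.136, 0.012, -2.541]
force: [0.2, 0.2, -0.1]
width: 0.0568
```

Call:
arm_command --fingers '[-0.3,0.5,1,1,1]' --pt "-0.002 0 -0.005" --pt "0 0 0" --pt "0 0 0" --pt "0 0 0" --pt "0 0 0" --roll '[0,0,0,0,0]'

```text
t: 7.7
eef_pos: [0.5215, 0.0125, 0.1281]
ee_rot: [3.138, 0.012, -2.55]
force: [3.1, -6.1, -1.0]
width: 0.0362
```

Call:
arm_command --fingers '[1,1,1,1,1,1,1,1]' --pt "0 0 0" --pt "0 0 0" --pt "0 0 0" --pt "0 0 0" --pt "0 0 0" --pt "0 0 0" --pt "0 0 0" --pt "0 0 0" --roll '[-0.1,-0.1,-0.1,-0.1,-0.1,-0.1,-0.1,-0.1]'

```text
t: 8.5
eef_pos: [0.5206, 0.0129, 0.1292]
ee_rot: [3.137, 0.011, 2.899]
force: [-1.6, 0.7, 0.2]
width: 0.034
```

Call:
arm_command --fingers '[1,1,1,1]' --pt "0 0 0" --pt "0 0 0" --pt "0 0 0" --pt "0 0 0" --roll '[-0.1,-0.1,-0.1,-0.05]'

```text
t: 8.9
eef_pos: [0.5206, 0.0137, 0.1301]
ee_rot: [3.136, 0.011, 2.531]
force: [-2.1, 1.3, 2.1]
width: 0.035
```

```bash
python3 look.py l7; python3 red.py
```

```text
8.9 [0.5206 0.0137 0.1301] [3.136 0.011 2.531] [-2.1   1.29  2.06] [0.559 0.651 0.244] 0.035006634109713566
M grip [ 0.146 -0.02   0.244] axis 0.11561735295597655
scene (9, array([-1.9,  9.4]), 'centroid ang', np.float64(1.773), 'line ang', np.float64(1.905))
side None
```

View pics/l7.png

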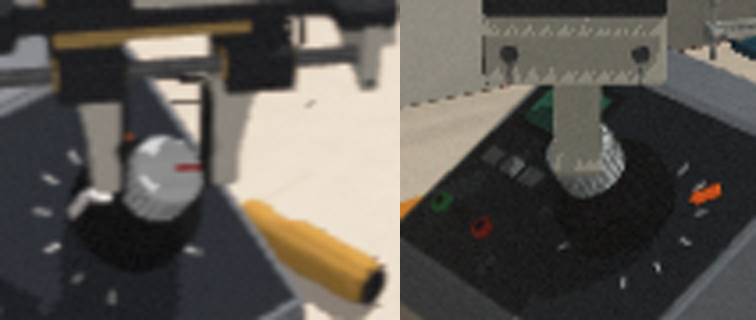

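Call:
arm_command --fingers '[0,-0.3,-0.3,-0.3,-0.3,-0.3,-0.3,-0.3]' --pt "0 0 0" --pt "0 0 0" --pt "0 0 0.002" --pt "0 0 0" --pt "0 0 0" --pt "0 0 0" --pt "0 0 0" --pt "0 0 0" --roll '[0,0,0.145,0.145,0.145,0.145,0.145,0.145]'

```text
t: 9.9
eef_pos: [0.5214, 0.013, 0.1311]
ee_rot: [3.137, 0.012, -2.847]
force: [-0.2, -0.1, 0.5]
width: 0.057
```

Call:
arm_command --fingers '[-0.3,-0.3,-0.3]' --pt "0 0 0" --pt "0 0 0" --pt "0 0 0" --roll '[0.145,0.145,0]'

```text
t: 10.2
eef_pos: [0.5218, 0.0127, 0.1306]
ee_rot: [3.137, 0.012, -2.544]
force: [0.8, 0.3, 1.5]
width: 0.0571
```

```bash
python3 look.py l8; python3 red.py
```

```text
10.2 [0.5218 0.0127 0.1306] [ 3.137  0.012 -2.544] [0.8  0.29 1.45] [ 0.042  0.056 -0.083] 0.05705650956014901
M grip [-0.051  0.31  -0.083] axis -0.03874394857569647
scene None
side (5, array([-3.4, 10.5]), 'centroid ang', np.float64(1.881), 'line ang', np.float64(1.864))
```

Call:
arm_command --fingers '[-0.3,0.5,1,1,1]' --pt "-0.001 0.001 -0.0025" --pt "0 0 0" --pt "0 0 0" --pt "0 0 0" --pt "0 0 0" --roll '[0,0,0,0,0]'

```text
t: 10.9
eef_pos: [0.5216, 0.0128, 0.1283]
ee_rot: [3.139, 0.012, -2.555]
force: [3.2, -7.0, -0.7]
width: 0.036
```

Call:
arm_command --fingers '[1,1,1,1,1,1]' --pt "0 0 0" --pt "0 0 0" --pt "0 0 0" --pt "0 0 0" --pt "0 0 0" --pt "0 0 0" --roll '[-0.1,-0.1,-0.1,-0.1,-0.1,-0.1]'

```text
t: 11.5
eef_pos: [0.521, 0.0126, 0.1292]
ee_rot: [3.139, 0.011, 3.106]
force: [1.0, 1.0, 1.6]
width: 0.0338
```

```bash
python3 look.py l9; python3 red.py
```

```text
11.5 [0.521  0.0126 0.1292] [3.139 0.011 3.106] [0.96 0.97 1.62] [0.225 0.215 0.186] 0.03377648912722189
M grip [-0.085  0.521  0.186] axis 0.2010584972266859
scene (8, array([-5.,  9.]), 'centroid ang', np.float64(2.078), 'line ang', np.float64(2.248))
side (5, array([-5.9,  9.5]), 'centroid ang', np.float64(2.123), 'line ang', np.float64(2.211))
```

Call:
arm_command --fingers '[1,1,1,1]' --pt "0 0 0" --pt "0 0 0" --pt "0 0 0" --pt "0 0 0" --roll '[-0.1,-0.1,-0.1,-0.1]'

```text
t: 12.1
eef_pos: [0.5212, 0.013, 0.1295]
ee_rot: [3.138, 0.011, 2.712]
force: [-1.0, 0.8, 1.8]
width: 0.035
```

```bash
python3 look.py l10; python3 red.py
```

```text
12.1 [0.5212 0.013  0.1295] [3.138 0.011 2.712] [-1.03  0.81  1.77] [0.535 0.373 0.232] 0.03496693359844689
M grip [0.277 0.044 0.232] axis 0.031128716589244744
scene (6, array([-5.9,  6.6]), 'centroid ang', np.float64(2.306), 'line ang', np.float64(2.465))
side None
```

View pics/l10.png

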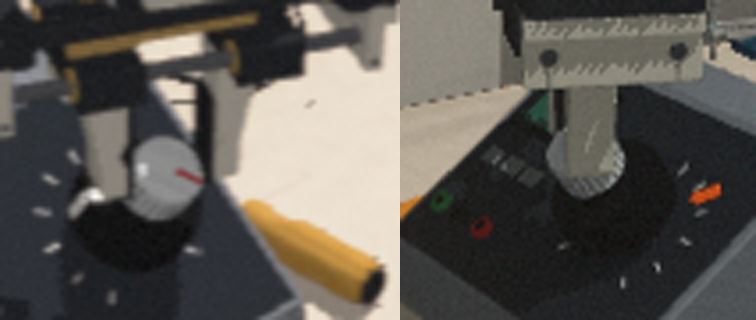

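Call:
arm_command --fingers '[0,-0.3,-0.3,-0.3,-0.3,-0.3,-0.3,-0.3]' --pt "0 0 0" --pt "0 0 0" --pt "0 0 0" --pt "0 0 0" --pt "0 0 0" --pt "0 0 0" --pt "0 0 0" --pt "0 0 0" --roll '[0,0,0.13,0.13,0.13,0.13,0.13,0.13]'

```text
t: 13.1
eef_pos: [0.5216, 0.0126, 0.1286]
ee_rot: [3.139, 0.011, -2.744]
force: [0.4, -0.2, 0.7]
width: 0.0566
```

Call:
arm_command --fingers '[-0.3,0.5,1,1,1]' --pt "0 0 0" --pt "0 0 0" --pt "0 0 0" --pt "0 0 0" --pt "0 0 0" --roll '[0,0,0,0,0]'

```text
t: 13.6
eef_pos: [0.5219, 0.0124, 0.1283]
ee_rot: [3.139, 0.011, -2.749]
force: [0.4, -1.8, -0.3]
width: 0.035
```

```bash
python3 look.py l11; python3 red.py
```

```text
13.6 [0.5219 0.0124 0.1283] [ 3.139  0.011 -2.749] [ 0.4  -1.77 -0.34] [-0.595 -0.259 -0.079] 0.034992741313628555
M grip [-0.027 -0.132 -0.079] axis -0.049076392323148664
scene (6, array([-6.4,  7.8]), 'centroid ang', np.float64(2.261), 'line ang', np.float64(2.346))
side (6, array([-7.4,  8.2]), 'centroid ang', np.float64(2.308), 'line ang', np.float64(2.312))
```

Call:
arm_command --fingers '[1,1,1]' --pt "0 0 0" --pt "0 0 0" --pt "0 0 0" --roll '[-0.08,-0.08,-0.08]'

```text
t: 14.1
eef_pos: [0.5215, 0.0126, 0.1286]
ee_rot: [3.138, 0.011, -2.996]
force: [-1.0, 0.0, -0.6]
width: 0.0339
```

```bash
python3 look.py l12; python3 red.py
```

```text
14.1 [0.5215 0.0126 0.1286] [ 3.138  0.011 -2.996] [-0.98  0.01 -0.6 ] [-0.128  0.186  0.151] 0.03387120101889542
M grip [-0.132 -0.128  0.151] axis 0.19934600203857186
scene (5, array([-7.2,  6.5]), 'centroid ang', np.float64(2.405), 'line ang', np.float64(2.554))
side (6, array([-7.9,  6.6]), 'centroid ang', np.float64(2.445), 'line ang', np.float64(2.572))
```

View pics/l12.png

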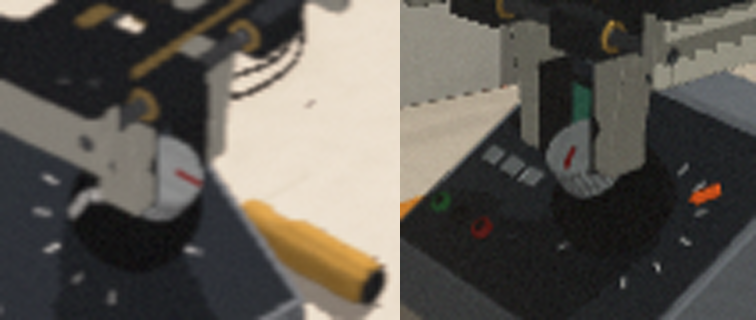

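Call:
arm_command --fingers '[1,1]' --pt "0 0 0" --pt "0 0 0" --roll '[-0.06,-0.06]'

```text
t: 14.5
eef_pos: [0.5215, 0.0127, 0.1286]
ee_rot: [3.138, 0.011, -3.108]
force: [-0.7, -0.6, 0.4]
width: 0.0337
```

```bash
python3 look.py l13; python3 red.py
```

```text
14.5 [0.5215 0.0127 0.1286] [ 3.138  0.011 -3.108] [-0.74 -0.62  0.37] [-0.046  0.111  0.153] 0.03374002861062122
M grip [ 0.152 -0.127  0.153] axis 0.038605310997221566
scene (7, array([-6.9,  5.7]), 'centroid ang', np.float64(2.448), 'line ang', np.float64(2.653))
side (8, array([-7.3,  5.6]), 'centroid ang', np.float64(2.487), 'line ang', np.float64(2.64))
```

Call:
arm_command --fingers '[1]' --pt "0 0 0" --roll '[-0.07]'

```text
t: 14.8
eef_pos: [0.5215, 0.0126, 0.1286]
ee_rot: [3.138, 0.011, 3.11]
force: [-0.8, 0.1, -0.1]
width: 0.0336
```

```bash
python3 look.py l14; python3 red.py
```

```text
14.8 [0.5215 0.0126 0.1286] [3.138 0.011 3.11 ] [-0.85  0.15 -0.06] [0.119 0.131 0.131] 0.03364972439232664
M grip [ 0.072 -0.14   0.131] axis 0.06641885342714775
scene (7, array([-7.9,  5.9]), 'centroid ang', np.float64(2.502), 'line ang', np.float64(2.678))
side (8, array([-8.2,  5.8]), 'centroid ang', np.float64(2.526), 'line ang', np.float64(2.639))
```

Call:
arm_command --fingers '[1]' --pt "0 0 0" --roll '[-0.07]'

```text
t: 15.1
eef_pos: [0.5215, 0.0126, 0.1286]
ee_rot: [3.138, 0.011, 3.043]
force: [-0.6, -0.2, 1.6]
width: 0.0336
```

```bash
python3 look.py l15; python3 red.py
```

```text
15.1 [0.5215 0.0126 0.1286] [3.138 0.011 3.043] [-0.63 -0.23  1.56] [0.198 0.171 0.209] 0.03363778111532951
M grip [ 0.27  -0.032  0.209] axis 0.016139092433850248
scene (8, array([-6.4,  4.7]), 'centroid ang', np.float64(2.5), 'line ang', np.float64(2.666))
side (8, array([-9.8,  6.3]), 'centroid ang', np.float64(2.565), 'line ang', np.float64(2.588))
```

Call:
arm_command --fingers '[1]' --pt "0 0 0" --roll '[-0.06]'

```text
t: 15.4
eef_pos: [0.5215, 0.0126, 0.1286]
ee_rot: [3.138, 0.011, 2.986]
force: [-0.8, 0.9, 1.6]
width: 0.0338
```

```bash
python3 look.py l16; python3 red.py
```

```text
15.4 [0.5215 0.0126 0.1286] [3.138 0.011 2.986] [-0.78  0.85  1.62] [0.319 0.225 0.18 ] 0.03384588623906464
M grip [ 0.046 -0.025  0.18 ] axis 0.12114641382982534
scene (9, array([-6. ,  4.3]), 'centroid ang', np.float64(2.512), 'line ang', np.float64(2.719))
side (8, array([-8.7,  5.3]), 'centroid ang', np.float64(2.593), 'line ang', np.float64(2.668))
```

Call:
arm_command --fingers '[0,-0.5,-0.5]' --pt "0 0 0" --pt "0 0 0" --pt "0 0 0" --roll '[0,0,0]'

```text
t: 15.9
eef_pos: [0.5215, 0.0124, 0.1285]
ee_rot: [3.138, 0.011, 2.99]
force: [-0.5, 0.1, -0.1]
width: 0.0523
```

Call:
arm_command --fingers '[-0.5,-0.5,-0.5,-0.5,-0.5,-0.5]' --pt "0 0 0.04" --pt "0 0 0.04" --pt "0 0 0.04" --pt "0.005 0 0.02" --pt "0 0 0" --pt "0 0 0" --roll '[0.05,0.05,0.05,0,0,0]'

```text
t: 16.5
eef_pos: [0.5243, 0.0117, 0.2725]
ee_rot: [3.14, 0.008, -3.136]
force: [0.0, -0.1, -0.5]
width: 0.0659
```

```bash
cat > wl.py <<'E'
from red import *
import sys,json
t=sys.argv[1]
s=get_state(); im=save('wrist',t+'.png'); print(s['t'],np.round(s['eef_pos'],4),np.round(s['ee_rot'],3),np.round(s['force'],2),np.round(s['moment'],3))
json.dump({k:np.array(s[k]).tolist() for k in('eef_pos','ee_rot')},open(t+'.json','w'))
c=calibration('wrist');H=c['hand_eye'];R=Ro.from_euler('xyz',s['ee_rot']).as_matrix()
X=H[:3,:3].T@(R.T@(base+.063*n-s['eef_pos'])-H[:3,3]); u0=int(c['fx']*X[0]/X[2]+c['cx']);v0=int(c['fy']*X[1]/X[2]+c['cy']); print('knob px',u0,v0)
print('red',line('wrist',(u0-26,u0+26,v0-26,v0+26),'red',.063,s,im)); print(red.line('scene',(336,358,222,246),'red',.063) if 0 else '')
a=im[v0-40:v0+80,u0-70:u0+70]; cv2.imwrite('pics/'+t+'z.png',cv2.resize(a,None,fx=5,fy=5,interpolation=cv2.INTER_CUBIC)); print('crop origin',u0-70,v0-40)
E
python3 wl.py w2; python3 red.py
```

```text
16.5 [0.5243 0.0117 0.2725] [ 3.14   0.008 -3.136] [ 0.01 -0.06 -0.46] [-0.039  0.112  0.022]
knob px 321 219
red (46, array([-8.2,  5. ]), 'centroid ang', np.float64(2.596), 'line ang', np.float64(2.604))

crop origin 251 179
scene (10, array([-7. ,  6.2]), 'centroid ang', np.float64(2.412), 'line ang', np.float64(2.573))
side (10, array([-7.9,  6.3]), 'centroid ang', np.float64(2.468), 'line ang', np.float64(2.586))
```

View pics/w2z.png

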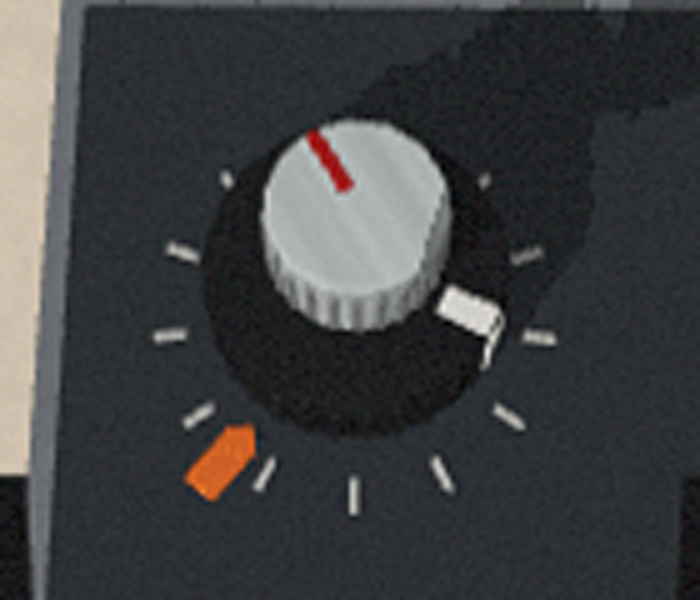

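Call:
arm_command --fingers '[-0.7,-0.7,-0.7,-0.7,-0.7,-0.7]' --pt "0.004 0 -0.025" --pt "0.004 0.001 -0.025" --pt "0.003 0.001 -0.025" --pt "0 0 -0.02" --pt "0 0 0" --pt "0 0 0" --roll '[0.14,0.14,0.14,0,0,0]'

```text
t: 17.25
eef_pos: [0.5317, 0.0124, 0.1683]
ee_rot: [3.139, -0.003, -2.699]
force: [0.1, 0.4, 1.4]
width: 0.0743
```

Call:
arm_command --fingers '[-0.7,-0.7,-0.7,-0.7,-0.7]' --pt "0.005 0.001 -0.02" --pt "0 0 -0.02" --pt "0 0 -0.01" --pt "0 0 -0.005" --pt "0 0 0" --roll '[0,0,0,0,0]'

```text
t: 17.75
eef_pos: [0.5393, 0.0141, 0.1162]
ee_rot: [3.141, 0.003, -2.7]
force: [-0.1, 0.1, -0.1]
width: 0.0744
```

```bash
python3 look.py m1; python3 red.py
```

```text
17.75 [0.5393 0.0141 0.1162] [ 3.141e+00  3.000e-03 -2.700e+00] [-0.09  0.09 -0.14] [-0.031  0.041  0.023] 0.07442497387942684
M grip [-0.061  0.011  0.023] axis 0.05382298038604058
scene (10, array([-8.2,  6.9]), 'centroid ang', np.float64(2.441), 'line ang', np.float64(2.561))
side (8, array([-9.8,  7.4]), 'centroid ang', np.float64(2.494), 'line ang', np.float64(2.578))
```

View pics/m1.png

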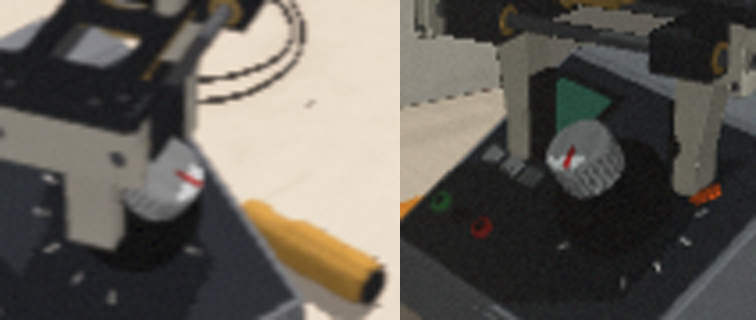

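Call:
arm_command --fingers '[-0.7,-0.7,-0.7]' --pt "-0.002 0 -0.006" --pt "0 0 -0.005" --pt "0 0 0" --roll '[0,0,0]'

```text
t: 18.25
eef_pos: [0.5381, 0.0144, 0.1063]
ee_rot: [3.141, 0.007, -2.7]
force: [0.3, -0.2, 0.4]
width: 0.0744
```

Call:
arm_command --fingers '[-0.3,0,0,0]' --pt "0 0 0" --pt "0 0 0" --pt "0 0 0" --pt "0 0 0" --roll '[0,0,0,0]' --newtons 20

```text
t: 18.65
eef_pos: [0.5396, 0.012, 0.1064]
ee_rot: [-3.138, 0.006, -2.699]
force: [-2.0, 5.0, 0.8]
width: 0.06
```

```bash
python3 look.py m2; python3 red.py
```

```text
18.65 [0.5396 0.012  0.1064] [-3.138  0.006 -2.699] [-2.    4.96  0.78] [1.843 0.897 0.248] 0.059998006777036074
M grip [0.256 0.258 0.248] axis 0.055821837602984835
scene (7, array([-8.5,  7. ]), 'centroid ang', np.float64(2.45), 'line ang', np.float64(2.563))
side (8, array([-9.9,  7.4]), 'centroid ang', np.float64(2.496), 'line ang', np.float64(2.567))
```

View pics/m2.png

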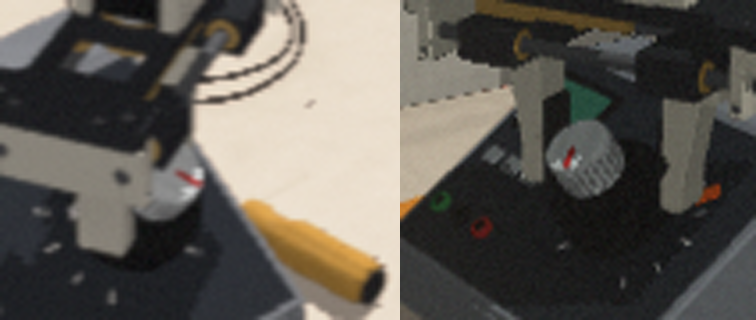

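Call:
arm_command --fingers '[0.5,0.5,0.5,0.5]' --pt "0 0 0" --pt "0 0 0" --pt "0 0 0" --pt "0 0 0" --roll '[-0.1,-0.1,-0.1,-0.1]'

```text
t: 19.25
eef_pos: [0.5394, 0.0126, 0.107]
ee_rot: [-3.138, 0.007, -3.109]
force: [2.3, -3.7, -3.0]
width: 0.059
```

```bash
python3 look.py m3; python3 red.py
```

```text
19.25 [0.5394 0.0126 0.107 ] [-3.138  0.007 -3.109] [ 2.3  -3.67 -2.99] [-1.221 -0.749  0.493] 0.058982836947346524
M grip [-0.047 -0.012  0.493] axis 0.4308194525602956
scene (7, array([-7.3,  6.3]), 'centroid ang', np.float64(2.429), 'line ang', np.float64(2.571))
side (7, array([-8.5,  6.6]), 'centroid ang', np.float64(2.479), 'line ang', np.float64(2.674))
```

View pics/m3.png

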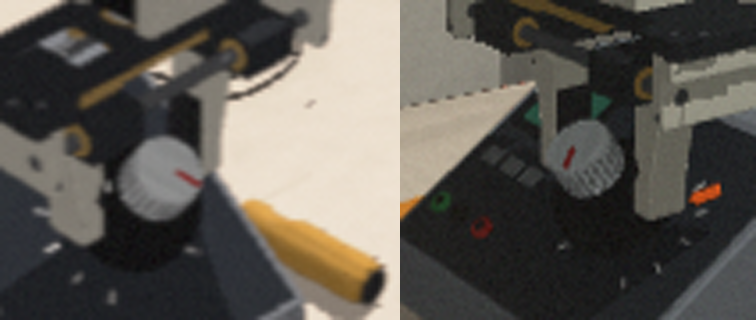

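Call:
arm_command --fingers '[0.5,0.5,0.5,0.5]' --pt "0 0 0" --pt "0 0 0" --pt "0 0 0" --pt "0 0 0" --roll '[-0.1,-0.1,-0.1,-0.1]'

```text
t: 19.85
eef_pos: [0.5391, 0.0123, 0.1076]
ee_rot: [-3.138, 0.006, 2.781]
force: [-3.7, 0.4, 8.0]
width: 0.0594
```

Call:
arm_command --fingers '[-0.4,-0.7,-0.7]' --pt "0 0 0" --pt "0 0 0" --pt "0 0 0" --roll '[0,0,0]'

```text
t: 20.15
eef_pos: [0.5388, 0.0128, 0.1078]
ee_rot: [-3.138, 0.006, 2.789]
force: [0.0, 0.0, -0.9]
width: 0.0715
```

```bash
python3 look.py m4; python3 red.py
```

```text
20.15 [0.5388 0.0128 0.1078] [-3.138  0.006  2.789] [ 0.01  0.03 -0.87] [-0.046 -0.054 -0.019] 0.0715382935356008
M grip [-0.056 -0.051 -0.019] axis 0.01644876980570164
scene (6, array([-7.4,  6.4]), 'centroid ang', np.float64(2.428), 'line ang', np.float64(2.577))
side (7, array([-8. ,  6.4]), 'centroid ang', np.float64(2.467), 'line ang', np.float64(2.67))
```

View pics/m4.png

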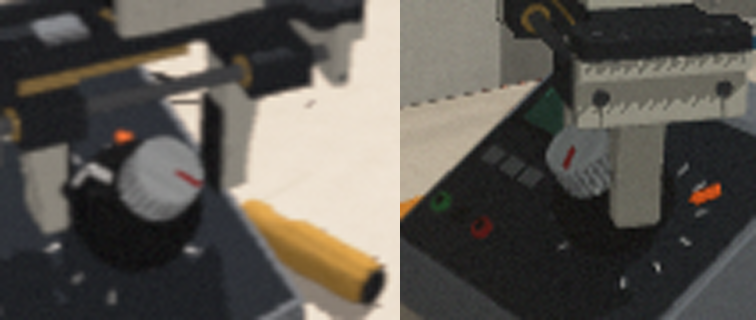

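```bash
cat > white.py <<'E'
from red import *
def a(x,y,o=(300,195),k=4,nm='scene'):
    X=pplane(nm,((x+.5)/k-.5+o[0],(y+.5)/k-.5+o[1]),base+.034*n,n)-base
    return round(np.hypot(X@u,X[1])*1e3,1),round(np.arctan2(-X[1],X@u),3)
E
python3 - <<'E'
from white import *
print(a(85,167),a(110,178),a(97,172))
E
```

```text
(np.float64(32.0), np.float64(-0.607)) (np.float64(19.1), np.float64(-0.564)) (np.float64(25.8), np.float64(-0.587))
```

Call:
arm_command --fingers '[-0.7,-0.7,-0.7,-0.7,-0.7,-0.7,-0.7]' --pt "0 0 0" --pt "0 0 0" --pt "0 0 0" --pt "0 0 0" --pt "0 0 0" --pt "0 0 0" --pt "0 0 0" --roll '[0.13,0.13,0.13,0.13,0.13,0.13,0.02]'

```text
t: 21.05
eef_pos: [0.539, 0.0134, 0.1075]
ee_rot: [-3.139, 0.006, -2.661]
force: [0.8, 0.7, -1.1]
width: 0.0748
```

Call:
arm_command --fingers '[-0.3,0.3,0.5,0.5]' --pt "-0.001 0 -0.0015" --pt "0 0 0" --pt "0 0 0" --pt "0 0 0" --roll '[0,0,0,0]'

```text
t: 21.45
eef_pos: [0.5391, 0.0117, 0.1059]
ee_rot: [-3.136, 0.006, -2.669]
force: [-1.4, 3.7, 1.8]
width: 0.0604
```

Call:
arm_command --fingers '[0.5,0.5,0.5,0.5,0.5,0.5,0.5,0.5]' --pt "0 0 0" --pt "0 0 0" --pt "0 0 0" --pt "0 0 0" --pt "0 0 0" --pt "0 0 0" --pt "0 0 0" --pt "0 0 0" --roll '[-0.11,-0.11,-0.11,-0.11,-0.11,-0.11,-0.11,-0.06]'

```text
t: 22.25
eef_pos: [0.5387, 0.0126, 0.107]
ee_rot: [-3.137, 0.007, 2.741]
force: [-2.2, 0.9, 3.9]
width: 0.0596
```

Call:
arm_command --fingers '[-0.4,-0.7,-0.7]' --pt "0 0 0" --pt "0 0 0" --pt "0 0 0" --roll '[0,0,0]'

```text
t: 22.55
eef_pos: [0.5384, 0.0126, 0.1071]
ee_rot: [-3.137, 0.007, 2.74]
force: [0.1, -0.4, 0.6]
width: 0.0712
```

```bash
python3 look.py m5; python3 red.py
```

```text
22.55 [0.5384 0.0126 0.1071] [-3.137  0.007  2.74 ] [ 0.13 -0.4   0.62] [-0.017  0.01   0.001] 0.07119303693638117
M grip [0.112 0.052 0.001] axis -0.06327909502315283
scene (7, array([-7.3,  6.3]), 'centroid ang', np.float64(2.429), 'line ang', np.float64(2.566))
side (7, array([-8.1,  6.5]), 'centroid ang', np.float64(2.471), 'line ang', np.float64(2.694))
```

View pics/m5.png

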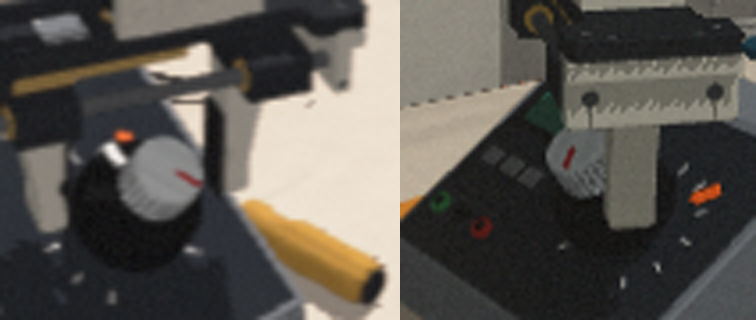

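Run:
```python
from white import *
print(a(115,154),a(107,145),a(122,163))
X=pplane('scene',((124.5)/4-.5+300,(136.5)/4-.5+195),base+.003*n,n)-base
print('marker',np.hypot(X@u,X[1]),np.arctan2(-X[1],X@u))
```

```text
(np.float64(25.2), np.float64(-0.009)) (np.float64(30.8), np.float64(-0.035)) (np.float64(19.8), np.float64(0.009))
marker 0.04888879691081022 0.6885632240064973
```

Call:
arm_command --fingers '[-0.7,-0.7,-0.7,-0.7,-0.7,-0.7,-0.7]' --pt "0 0 0" --pt "0 0 0" --pt "0 0 0" --pt "0 0 0" --pt "0 0 0" --pt "0 0 0" --pt "0 0 0" --roll '[0.13,0.13,0.13,0.13,0.13,0.13,0.1]'

```text
t: 23.45
eef_pos: [0.5386, 0.0128, 0.1065]
ee_rot: [-3.137, 0.007, -2.629]
force: [0.2, 0.4, 0.3]
width: 0.0745
```

Call:
arm_command --fingers '[-0.3,0.3,0.5,0.5]' --pt "0 0 0" --pt "0 0 0" --pt "0 0 0" --pt "0 0 0" --roll '[0,0,0,0]'

```text
t: 23.85
eef_pos: [0.5393, 0.0117, 0.1064]
ee_rot: [-3.135, 0.006, -2.634]
force: [-1.1, 2.0, 1.2]
width: 0.0597
```

Call:
arm_command --fingers '[0.5,0.5,0.5,0.5,0.5,0.5,0.5,0.5]' --pt "0 0 0" --pt "0 0 0" --pt "0 0 0" --pt "0 0 0" --pt "0 0 0" --pt "0 0 0" --pt "0 0 0" --pt "0 0 0" --roll '[-0.12,-0.12,-0.12,-0.12,-0.12,-0.12,-0.12,-0.1]'

```text
t: 24.65
eef_pos: [0.5393, 0.0126, 0.1078]
ee_rot: [-3.136, 0.008, 2.662]
force: [-2.7, 2.7, 6.3]
width: 0.0589
```

Call:
arm_command --fingers '[-0.4,-0.7,-0.7]' --pt "0 0 0" --pt "0 0 0" --pt "0 0 0" --roll '[0,0,0]'

```text
t: 24.95
eef_pos: [0.539, 0.0127, 0.1081]
ee_rot: [-3.136, 0.008, 2.658]
force: [-0.1, -0.2, -0.1]
width: 0.0712
```

```bash
python3 look.py m6; python3 red.py
```

```text
24.95 [0.539  0.0127 0.1081] [-3.136  0.008  2.658] [-0.08 -0.21 -0.08] [-0.036  0.021  0.042] 0.071216166917427
M grip [ 0.03  -0.005  0.042] axis 0.016774622635375033
scene (6, array([-7.4,  6.4]), 'centroid ang', np.float64(2.427), 'line ang', np.float64(2.559))
side (6, array([-8.1,  6.4]), 'centroid ang', np.float64(2.473), 'line ang', np.float64(2.667))
```

View pics/m6.png

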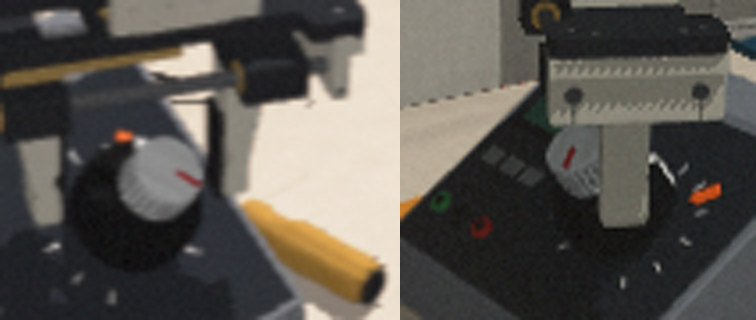

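Call:
arm_command --fingers '[-0.8,-0.8,-0.8,-0.8,-0.8,-0.8,-0.8]' --pt "0 0 0.02" --pt "0 0 0.03" --pt "0 0 0.03" --pt "0 0 0.03" --pt "-0.005 0 0.03" --pt "-0.005 0 0.015" --pt "0 0 0" --roll '[0,0,0.12,0.12,0.12,0.1,0]'

```text
t: 25.85
eef_pos: [0.527, 0.012, 0.2673]
ee_rot: [-3.13, 0.006, 3.136]
force: [0.2, 1.0, -0.3]
width: 0.079
```

```bash
python3 wl.py w3; python3 red.py
```

```text
25.85 [0.527  0.012  0.2673] [-3.13   0.006  3.136] [ 0.17  0.98 -0.34] [ 0.081 -0.048 -0.02 ]
knob px 323 217
red (45, array([-8.2,  5. ]), 'centroid ang', np.float64(2.596), 'line ang', np.float64(2.597))

crop origin 253 177
scene (10, array([-7. ,  6.2]), 'centroid ang', np.float64(2.414), 'line ang', np.float64(2.567))
side (10, array([-8. ,  6.3]), 'centroid ang', np.float64(2.469), 'line ang', np.float64(2.584))
```

View pics/w3z.png

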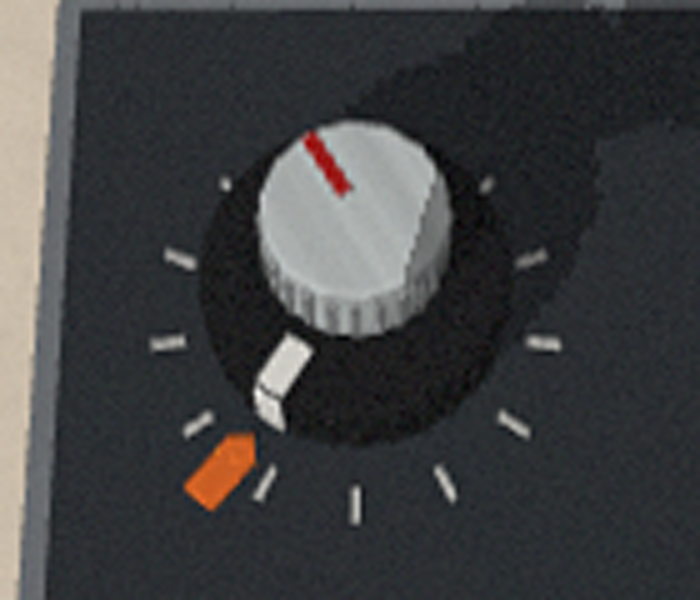

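Run:
```python
from red import *
import json
w=json.load(open('w3.json')); w['eef_pos']=np.array(w['eef_pos'])
def ang(px,h):
    X=pplane('wrist',((px[0]+.5)/5-.5+253,(px[1]+.5)/5-.5+177),base+h*n,n,w)-base
    return np.hypot(X@u,X[1]).round(4),np.arctan2(-X[1],X@u).round(3)
print('white',ang((301,341),.034),ang((268,388),.034),ang((284,366),.034))
print('marker',ang((246,436),.003),ang((200,497),.003),ang((225,470),.003))
print('tick0',ang((356,505),.001))
```

```text
white (np.float64(0.0184), np.float64(0.584)) (np.float64(0.0295), np.float64(0.583)) (np.float64(0.0243), np.float64(0.58))
marker (np.float64(0.034), np.float64(0.717)) (np.float64(0.0495), np.float64(0.686)) (np.float64(0.0421), np.float64(0.68))
tick0 (np.float64(0.0395), np.float64(-0.001))
```

Call:
arm_command --fingers '[-0.7,-0.7,-0.7,-0.7,-0.7,-0.7,-0.7]' --pt "0.004 0 -0.03" --pt "0.004 0 -0.03" --pt "0.003 0 -0.03" --pt "0 0 -0.03" --pt "0 0 -0.015" --pt "0 0 -0.005" --pt "0 0 0" --roll '[0.1,0.03,0,0,0,0,0]'

```text
t: 26.7
eef_pos: [0.5332, 0.0099, 0.1107]
ee_rot: [-3.127, -0.011, -3.03]
force: [0.6, -0.4, 0.3]
width: 0.0746
```

Call:
arm_command --fingers '[-0.7,-0.7,-0.7]' --pt "0.005 0.003 0" --pt "0 0 -0.003" --pt "0 0 0" --roll '[0,0,0]'

```text
t: 27.0
eef_pos: [0.5398, 0.0135, 0.1088]
ee_rot: [-3.127, -0.009, -3.031]
force: [-0.5, 0.6, 0.2]
width: 0.0746
```

Call:
arm_command --fingers '[-0.3,0.3,0.5,0.5]' --pt "0 0 0" --pt "0 0 0" --pt "0 0 0" --pt "0 0 0" --roll '[0,0,0,0]'

```text
t: 27.4
eef_pos: [0.5405, 0.0126, 0.1102]
ee_rot: [-3.126, -0.007, -3.031]
force: [1.6, 1.5, -5.0]
width: 0.0587
```

```bash
python3 look.py n1; python3 red.py
```

```text
27.4 [0.5405 0.0126 0.1102] [-3.126 -0.007 -3.031] [ 1.59  1.52 -4.95] [ 0.977 -0.522  0.161] 0.058713170127981204
M grip [ 0.491 -0.013  0.161] axis -0.14969003008036247
scene (6, array([-7.4,  6.4]), 'centroid ang', np.float64(2.427), 'line ang', np.float64(2.565))
side (6, array([-8.2,  6.3]), 'centroid ang', np.float64(2.487), 'line ang', np.float64(2.691))
```

View pics/n1.png

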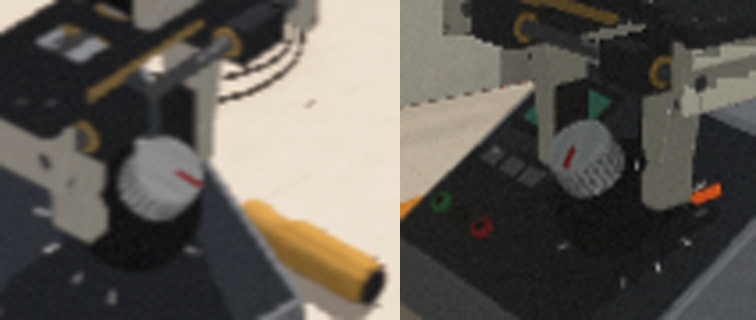

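Call:
arm_command --fingers '[0.5,0.5,0.5]' --pt "0 0 0" --pt "0 0 0" --pt "0 0 0" --roll '[-0.08,-0.08,0]'

```text
t: 27.9
eef_pos: [0.5406, 0.0122, 0.1104]
ee_rot: [-3.125, -0.007, 3.09]
force: [1.6, -1.9, -3.3]
width: 0.0583
```

Call:
arm_command --fingers '[-0.4,-0.7,-0.7]' --pt "0 0 0" --pt "0 0 0" --pt "0 0 0" --roll '[0,0,0]'

```text
t: 28.2
eef_pos: [0.5405, 0.0126, 0.1108]
ee_rot: [-3.125, -0.007, 3.094]
force: [-0.8, 0.7, 0.4]
width: 0.0712
```

Call:
arm_command --fingers '[-0.8,-0.8,-0.8,-0.8,-0.8,-0.8,-0.8]' --pt "0 0 0.02" --pt "0 0 0.03" --pt "0 0 0.03" --pt "0 0 0.03" --pt "-0.005 0 0.03" --pt "-0.005 0 0.015" --pt "0 0 0" --roll '[0,0,0.0,0.0,0.0,0,0]'

```text
t: 28.9
eef_pos: [0.5285, 0.0134, 0.2721]
ee_rot: [-3.126, -0.008, 3.1]
force: [1.2, -0.1, -0.1]
width: 0.079
```

```bash
python3 wl.py w4; python3 red.py
```

```text
28.9 [0.5285 0.0134 0.2721] [-3.126 -0.008  3.1  ] [ 1.15 -0.13 -0.14] [ 0.055 -0.089  0.032]
knob px 321 217
red (47, array([-8.2,  5. ]), 'centroid ang', np.float64(2.594), 'line ang', np.float64(2.606))

crop origin 251 177
scene (10, array([-7. ,  6.2]), 'centroid ang', np.float64(2.411), 'line ang', np.float64(2.568))
side (10, array([-8. ,  6.4]), 'centroid ang', np.float64(2.469), 'line ang', np.float64(2.585))
```

View pics/w4z.png

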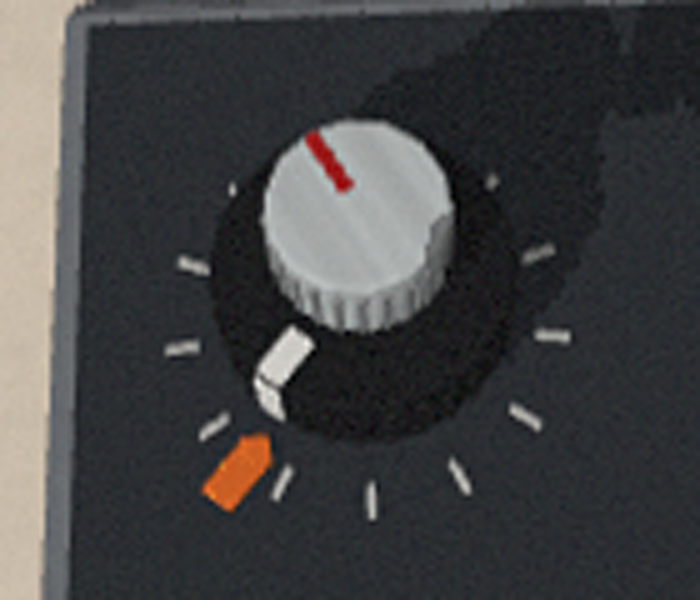

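```bash
python3 - <<'E'
from red import *
import json
w=json.load(open('w4.json')); w['eef_pos']=np.array(w['eef_pos'])
def ang(px,h):
    X=pplane('wrist',((px[0]+.5)/5-.5+251,(px[1]+.5)/5-.5+177),base+h*n,n,w)-base
    return np.hypot(X@u,X[1]).round(4),np.arctan2(-X[1],X@u).round(3)
print('white',ang((302,334),.034),ang((268,379),.034),ang((285,357),.034))
print('marker',ang((262,438),.003),ang((218,499),.003),ang((240,470),.003))
print('tick0',ang((372,502),.001))
E
python3 - <<'E'
import cv2
from h import *
b=grab_frame('side'); cv2.imwrite('pics/side5.png',b)
a=grab_frame('scene'); cv2.imwrite('pics/scene5.png',a)
for f,i in(('side',b),('scene',a)):
    d=cv2.absdiff(i,cv2.imread(f'pics/{f}0.png')).max(-1)
    print(f,[int((d[y0:y1,x0:x1]>60).sum()) for (x0,x1,y0,y1) in ([(215,245,238,272),(244,302,274,320),(340,425,283,325)] if f=='side' else [(284,320,330,378),(335,400,290,338),(360,398,240,275)])])
E
```

```text
white (np.float64(0.0186), np.float64(0.689)) (np.float64(0.0295), np.float64(0.672)) (np.float64(0.0242), np.float64(0.676))
marker (np.float64(0.0342), np.float64(0.708)) (np.float64(0.0496), np.float64(0.682)) (np.float64(0.0422), np.float64(0.688))
tick0 (np.float64(0.0397), np.float64(-0.001))
side [302, 89, 0]
scene [430, 11, 0]
```

View pics/side5.png

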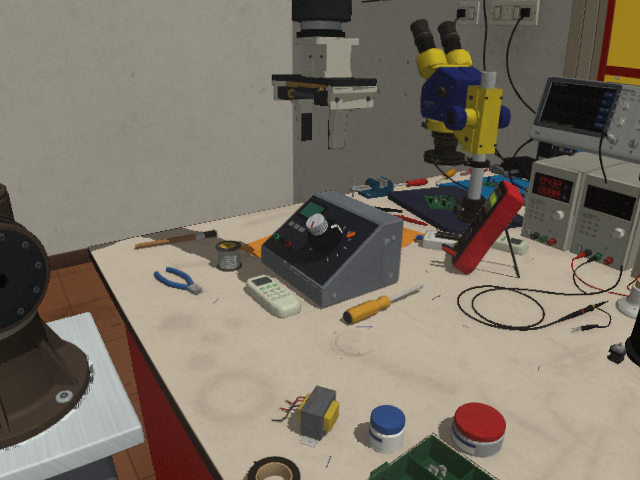

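```bash
python3 -c "
from station import *
print(get_state()['force']); print(job_done())"
```

```text
[ 0.33230752 -0.19795918 -0.5874878 ]
the job is handed in; nothing more can be done
None
```

I turned the inner knob clockwise to its stop in four light-grip strokes (8 N), then turned the outer knob clockwise to the marker in three strokes plus one small correction. I let go, raised the gripper clear and handed the job in at about 29 s.

Last checks:
- **Inner knob:** The red line is at about 2.60 rad in the wrist camera, which is the stop value. When I let go it sprang back by about 0.1 rad in the scene and side views, as it would off the stop. It did not move while the outer knob was turned.
- **Stop not forced:** The moment readings were too noisy to prove this directly. My grip-axis estimates scattered up to 0.32 N m even well short of the stop. The low grip force and that small spring-back suggest it stayed well under the limit.
- **Outer knob:** The white line is at about 0.68 rad and the orange marker at 0.69 rad, so they are within about 0.5 mm at 25 mm radius. It still looked where I found it when the inner knob reached its stop.
- **Bystanders:** The spool, screwdriver and remote look unmoved. The before/after picture differences at the spool, and small ones at the remote, look like the arm's shadow. The screwdriver showed none.

One disagreement: the scene and side cameras put the red line at 2.41–2.47 rad by its centre and 2.57–2.59 rad by its direction. I trusted the wrist view because it is closer and its two readings agree.

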